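Heft the treat tins and hold the fullest over the feeding bowl

TASK

One of the three treat tins holds far more than the other two. Heft them one after another, the left one first (your left as the robot), then the middle one, then the right one: lift each upright a good few centimetres clear of the bench for a moment, and stand the lighter ones back where they stood. Finish while holding the heaviest tin in the gripper, still and upright above the middle of the stoneware bowl and well clear of its rim, with the other two standing in their places and the bowl and the things lying about left alone.

Things in the scene. Friction and masses are not known exactly. Their poses are not given: they have to be found in the camera images.
- tin_left: the left-hand (largest y) of three identical closed bare-metal tins standing on the bench, 65 mm across, 90 mm tall, shut lid. Origin at the centre of its underside, z up its axis. Weighs 0.19 to 0.65 kg with a hidden solid block of chew biscuit inside that may shift 3 mm sideways, 17 mm up; the heaviest is at least 0.2 kg above either other; any of the three may be it.
- tin_middle: the middle of three identical closed bare-metal tins standing on the bench, 65 mm across, 90 mm tall, shut lid. Origin at the centre of its underside, z up its axis. Weighs 0.19 to 0.65 kg with a hidden solid block of chew biscuit inside that may shift 3 mm sideways, 17 mm up; the heaviest is at least 0.2 kg above either other; any of the three may be it.
- tin_right: the right-hand (smallest y) of three identical closed bare-metal tins standing on the bench, 65 mm across, 90 mm tall, shut lid. Origin at the centre of its underside, z up its axis. Weighs 0.19 to 0.65 kg with a hidden solid block of chew biscuit inside that may shift 3 mm sideways, 17 mm up; the heaviest is at least 0.2 kg above either other; any of the three may be it.
- bowl: speckled stoneware feeding bowl standing mouth up on the bench to the right of the tins, 130 mm across the rim, 55 mm tall, 0.75 kg, loose. Origin at the centre of its underside, z up.
- brush: purple silicone grooming brush lying on the bench beyond the tins, about 185 mm long, 45 mm wide, 26 mm high; leave alone. Origin on the bench near its middle, x along it towards the head.
- twigs: bundle of hazel chew twigs lying on the bench beyond the tins, 150 mm long, 40 mm wide, 38 mm high; leave alone. Origin on the bench at its middle, x along it.
- rake: small chrome hand rake with a wooden handle lying on the bench beyond the bowl, 265 mm long, 86 mm wide at the tines, 22 mm high; leave alone. Origin on the bench at its middle, x along it towards the tines.
Things that resemble listed ones, but are neither listed nor needed, are in the scene too. What is shaped like the tin_left but pink is not meant.

How it is judged:
By the outcome, as a careful person would: the job done as asked, in the order asked, and still so for the second after the job is handed in, while the arm keeps its last pose, push and grip.
It also fails if it takes over 70 s, if anything falls off the work surface, if the arm or the gripper's body presses on something with over 40 N, if the wrist force passes 120 N, or if a joint passes its speed limit or range.

ROBOT

A 6-joint arm with a two-finger parallel gripper is mounted at the origin on the work surface. World frame = base frame: x ahead of the robot, y to its left, z up, the work surface at z = 0. Lengths are in mm, angles in rad, forces in N, time in s.
With the tool pointing down it reaches from about 350 to 775 mm from the base axis. Payload 7.3 kg.
Tool frame: the origin (TCP) lies between the finger pads; the fingertips stand 14 mm ahead of it and the grasp point (between the pads) lies 5 mm behind it; z points along the fingers, y is the line along which they close (so a half turn about z gives the same grasp; the last joint's range is limited). The gripper opens to 92 mm and grips with 3 to 60 N. Pads are 19 mm wide; open, the fingers measure 130 mm over their backs; the gripper's body (75 mm by 190 mm) begins 47 mm behind the grasp point.
Start: joints at [1.061, 0.342, 1.524, -0, 1.275, -0.146], TCP at [186.796, 490.664, 240.741] pointing down, gripper open.
Joint ranges: [-2.53, 2.53], [-0.77, 2.02], [0.04, 2.7], [-1, 4.14], [0.28, 2.66], [-3.11, 3.11]. Speed limits (rad/s): [2.57, 2.57, 3.14, 3.14, 3.14, 3.14].

INTERFACE

Orientations are given as [roll, pitch, yaw] about the fixed x, y, z axes, in that order (R = Rz(yaw) Ry(pitch) Rx(roll)).
In Python, from plant import get_obs, cams, close_job gives the robot as it stands. The module is installed in compiled form; this text tells all that it offers.
- The arm moves only by the shell command python3 -m creep 'ROWS'. ROWS is JSON, a list of rows, each an object of numbers: "hand": the opening, from 0 (shut) to 1 (fully open); "tx", "ty", "tz": the shift along the tool's x, y, z in m; "spin": the turn about the tool's z in degrees. In form: [{"hand": .., "tx": .., "ty": .., "tz": .., "spin": ..}, ...]. A call has 1 to 5 rows; each row shifts and turns the commanded pose from where the row before left it, along the tool's axes as they then stand; what a row does not reach is not made up. A row lasts 1/8 s, in which the tool goes at most 62.5 mm and 10.7 degrees, less where a joint would pass 70% of its speed; a pose out of reach is approached as far as the arm can. A call is refused whole if a number of a shift passes 0.0625 or a number of a turn 10.7, either way. A call with a gripper value outside its range is refused whole. The fingers move at their own pace and stop on an object; the grip force is fixed at half the most. Time passes only in rows, so rows that do not move let the fingers close. It gives the time, the measured TCP pose, the force, the opening and the grip force at its end, in the units of the state.
- get_obs(): the state, without advancing time (a new reading comes with each control period).
- cams.capture(name): name is "side" or "top"; returns a dict with "color" (420x560x3 uint8, red, green, blue), "K" (3x3 intrinsics, pixels), "R" (3x3) and "t" (3): a world point X has camera coordinates R X + t. Camera axes: x right, y down, z forward; pixel columns grow to the right and rows downward; lengths in mm; the calibration is good to about 2 mm. A picture is of the moment at which its call begins. There is no depth.
- close_job(): hands the job in; it is judged then, once.
The state is a dict: "time": time; "joint_positions": joint angles; "dq": joint speeds; "tau": joint torques, N m; "tool_pos": TCP position; "tcp_rot": TCP orientation; "contact_force": force on the tool from outside, world axes, zero at the start; "moment": the same for the moment, N m; "grip_width": finger opening in mm; "finger_force": force on a finger pad.
Only numpy, scipy, OpenCV 4.12 (cv2) and the standard library are available. Lean on these libraries where they do the work, as an engineer would, in place of code of your own. Each camera call takes 0.05 s, during which the arm holds its last target. There are 200 camera calls.

## Working session

There is one attempt and no reset: what is moved stays moved. The work goes in short steps, Python scripts to look and compute and a shell command to move; the robot and the scene stay as the last step left them, time stands still between calls to the robot, and variables do not carry over. Pictures are saved under pics/ and viewed, at most 10 in all, crops included, and the job is handed in when it is done.

```bash
mkdir -p pics
python3 - <<'E'
from plant import get_obs,cams
import cv2
for n in("top","side"):
    c=cams.capture(n);cv2.imwrite(f"pics/{n}0.png",c["color"][:,:,::-1])
    print(n,c["K"].tolist(),c["R"].round(4).tolist(),c["t"].round(1).tolist())
o=get_obs();print({k:o[k] for k in("time","tool_pos","tcp_rot","contact_force","grip_width")})
E
```

```text
top [[399.9561380017196, 0.0, 283.3621352630207], [0.0, 399.9561380017196, 205.07842355707223], [0.0, 0.0, 1.0]] [[-0.025, -0.9995, 0.0208], [-0.9915, 0.0221, -0.1285], [0.1279, -0.0238, -0.9915]] [24.1, 551.7, 949.9]
side [[464.4882669970489, 0.0, 279.85095612455285], [0.0, 464.4882669970489, 205.58957050452705], [0.0, 0.0, 1.0]] [[-0.9983, -0.0591, -0.0008], [-0.034, 0.5862, -0.8095], [0.0483, -0.808, -0.5871]] [547.9, 42.3, 1173.9]
{'time': 0.1, 'tool_pos': array([186.62787389, 490.34723362, 240.12111912]), 'tcp_rot': array([-3.14026690e+00, -2.17380734e-04,  2.77775211e+00]), 'contact_force': array([ 0.4289766 ,  0.60976253, -0.4603743 ]), 'grip_width': 91.7132542365747}
```

View pics/top0.png

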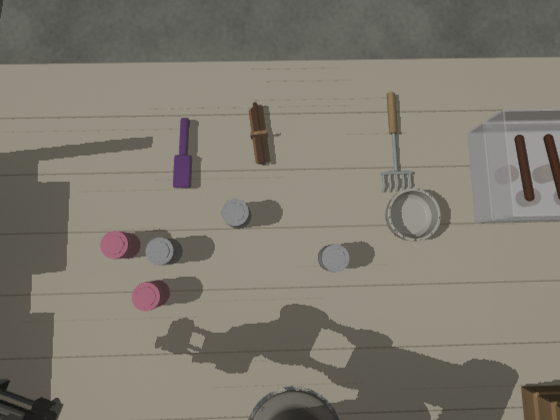

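View pics/side0.png

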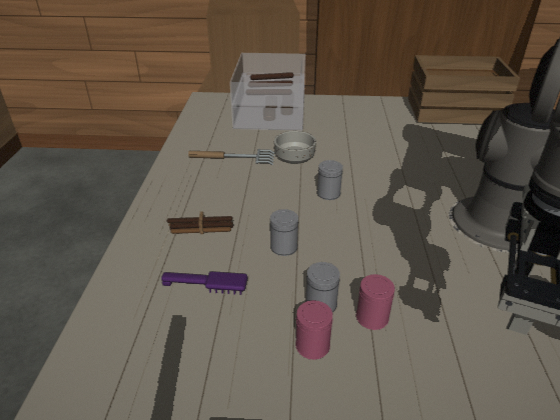

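The top view shows the grey tins at (160,251), (236,213) and (335,258). The pink lookalikes are at (115,245) and (146,296), and the bowl is at (413,215). The side view shows the same tins at (322,288), (284,232) and (330,180). I choose the three grey ones, with left being (160,251), and check them in a close crop.

```bash
cat > h.py <<'E'
import numpy as np,cv2
def ray(c,uv,z):
    d=c["R"].T@np.linalg.solve(c["K"],[uv[0],uv[1],1.]);o=-c["R"].T@c["t"]
    return o+d*(z-o[2])/d[2]
def proj(c,X):
    p=c["K"]@(c["R"]@np.array(X,float)+c["t"]);return p[:2]/p[2]
def tri(c1,u1,c2,u2):
    P=[c["K"]@np.c_[c["R"],c["t"]] for c in(c1,c2)]
    X=cv2.triangulatePoints(P[0],P[1],np.array(u1,float),np.array(u2,float));return (X[:3]/X[3]).ravel()
E
python3 - <<'E'
from plant import cams
from h import *
t=cams.capture("top");s=cams.capture("side")
for n,u in dict(L=(160,251),M=(236,213),R=(335,258),pinkA=(115,245),pinkB=(146,296)).items():
    print(n,ray(t,u,90).round(1))
print("bowl",ray(t,(413,215),55).round(1))
for n,a,b in(("L",(160,251),(322,273)),("M",(236,213),(284,219)),("R",(335,258),(330,170)),("bowl",(413,215),(295,143))): print(n,tri(t,a,s,b).round(1))
a=cv2.resize(t["color"][185:315,95:445],None,fx=2.28,fy=2.28,interpolation=cv2.INTER_CUBIC)
b=cv2.resize(s["color"][130:360,230:400],None,fx=1.3,fy=1.3)
im=np.zeros((600,800,3),np.uint8);im[:a.shape[0],:a.shape[1]]=a;im[300:300+b.shape[0],:b.shape[1]]=b[:300]
cv2.imwrite("pics/crop.png",im[:,:,::-1])
E
```

```text
L [445.9 295.9  90. ]
M [529.  122.4  90. ]
R [ 420.1 -102.9   90. ]
pinkA [462.  397.8  90. ]
pinkB [346.3 325.6  90. ]
bowl [ 518.3 -301.9   55. ]
L [447.7 296.9  86.1]
M [531.2 123.2  81.5]
R [ 420.8 -105.2   75.3]
bowl [ 520.  -305.3   45.5]
```

View pics/crop.png

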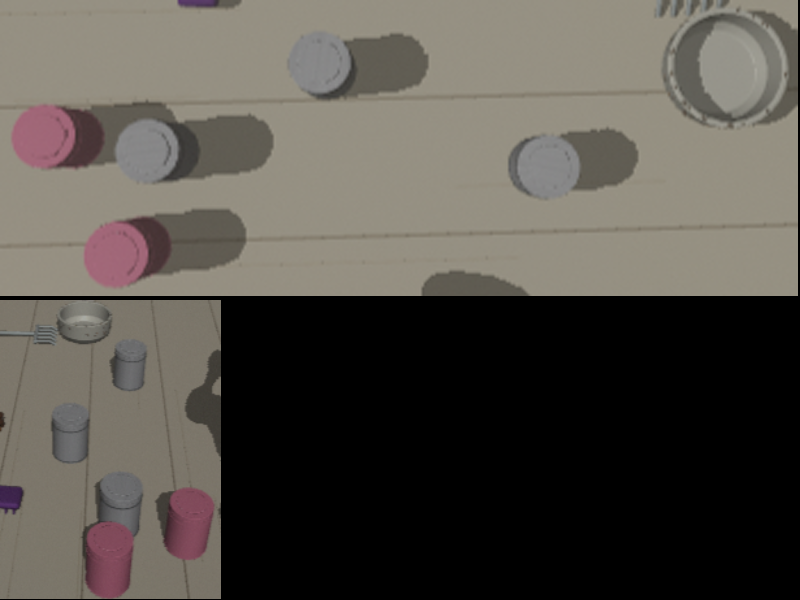

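The crop confirms it: three grey lidded tins, with lid centres in the full top image at (160,251), (235,213) and (335,257). The lookalikes are pink and the bowl rim is centred at (414,215). Next is the move above the left tin.

```bash
cat > d.py <<'E'
import sys,numpy as np
from plant import get_obs
from scipy.spatial.transform import Rotation as Ro
o=get_obs();R=Ro.from_euler("xyz",o["tcp_rot"]).as_matrix()
if len(sys.argv)>1:
    v=R.T@(np.array(sys.argv[1:4],float)-o["tool_pos"])/1000
    n=int(np.ceil(np.abs(v).max()/.06)) or 1
    print("total",v.round(4),"n",n,"per",(v/n).round(4))
print("t%.1f"%o["time"],"pos",o["tool_pos"].round(1),"rpy",o["tcp_rot"].round(3),"yaxis deg",np.degrees(np.arctan2(R[1,1],R[0,1])).round(1),"F",o["contact_force"].round(1),"w",round(float(o["grip_width"]),1),"gf",o["finger_force"],"q6",o["joint_positions"][5].round(2))
E
python3 d.py 446 296 190
```

```text
total [-0.3115 -0.0894  0.0504] n 6 per [-0.0519 -0.0149  0.0084]
t0.2 pos [186.7 490.5 240.3] rpy [-3.141 -0.     2.778] yaxis deg 69.2 F [-0.6 -0.4 -0.3] w 92.0 gf 0.0 q6 -0.15
```

```bash
python3 -m creep '[{"hand":1,"spin":9},{"hand":1,"spin":9},{"hand":1,"spin":9},{"hand":1,"spin":9}]'; python3 d.py 446 296 190
```

```text
total [-0.3115 -0.0894  0.0504] n 6 per [-0.0519 -0.0149  0.0084]
t0.2 pos [186.7 490.5 240.3] rpy [-3.141 -0.     2.778] yaxis deg 69.2 F [-0.6 -0.4 -0.3] w 92.0 gf 0.0 q6 -0.15invalid input at $[0]: expected keys hand, tx, ty, tz, spin
```

```bash
python3 -m creep '[{"hand":1,"tx":0,"ty":0,"tz":0,"spin":9},{"hand":1,"tx":0,"ty":0,"tz":0,"spin":9},{"hand":1,"tx":0,"ty":0,"tz":0,"spin":9},{"hand":1,"tx":0,"ty":0,"tz":0,"spin":9}]'; python3 d.py 446 296 190
```

```text
time: 0.7
tool_pos: [186.7, 490.5, 240.5]
tcp_rot: [-3.141, 0.0, 2.144]
contact_force: [0.0, 0.4, -0.2]
grip_width: 91.8
finger_force: 0.0
total [-0.3041  0.1123  0.0506] n 6 per [-0.0507  0.0187  0.0084]
t0.7 pos [186.7 490.5 240.5] rpy [-3.141  0.     2.144] yaxis deg 32.9 F [ 0.   0.4 -0.2] w 91.8 gf 0.0 q6 0.49
```

```bash
python3 -m creep '[{"hand":1,"tx":-0.05,"ty":0.0185,"tz":0,"spin":0},{"hand":1,"tx":-0.05,"ty":0.0185,"tz":0,"spin":0},{"hand":1,"tx":-0.05,"ty":0.0185,"tz":0,"spin":0},{"hand":1,"tx":-0.05,"ty":0.0185,"tz":0.01,"spin":0},{"hand":1,"tx":-0.05,"ty":0.0185,"tz":0.01,"spin":0}]'; python3 -m creep '[{"hand":1,"tx":-0.05,"ty":0.0185,"tz":0.02,"spin":0},{"hand":1,"tx":0,"ty":0,"tz":0,"spin":0},{"hand":1,"tx":0,"ty":0,"tz":0,"spin":0}]'; python3 d.py 446 296 140
```

```text
time: 1.32
tool_pos: [402.2, 330.8, 220.6]
tcp_rot: [3.141, -0.0, 2.15]
contact_force: [0.2, 0.1, 0.4]
grip_width: 91.5
finger_force: 0.0
time: 1.7
tool_pos: [443.5, 300.3, 200.6]
tcp_rot: [-3.141, -0.001, 2.149]
contact_force: [0.4, 0.4, -0.7]
grip_width: 91.8
finger_force: 0.0
total [-0.005  -0.0002  0.0606] n 2 per [-0.0025 -0.0001  0.0303]
t1.7 pos [443.5 300.3 200.6] rpy [-3.141e+00 -1.000e-03  2.149e+00] yaxis deg 33.1 F [ 0.4  0.4 -0.7] w 91.8 gf 0.0 q6 -0.13
```

```bash
python3 -m creep '[{"hand":1,"tx":-0.005,"ty":0,"tz":0.03,"spin":0},{"hand":1,"tx":0,"ty":0,"tz":0.03,"spin":0},{"hand":1,"tx":0,"ty":0,"tz":0.02,"spin":0},{"hand":1,"tx":0,"ty":0,"tz":0.01,"spin":0}]'; python3 d.py 446 296 55
python3 - <<'E'
from plant import cams
import cv2
c=[cv2.resize(cams.capture("top")["color"][180:330,70:270],(400,300)),cv2.resize(cams.capture("side")["color"][200:380,210:450],(400,300))]
cv2.imwrite("pics/pre.png",cv2.hconcat(c)[:,:,::-1])
E
```

```text
time: 2.2
tool_pos: [445.4, 297.1, 110.4]
tcp_rot: [-3.141, -0.0, 2.151]
contact_force: [0.7, 0.2, 0.5]
grip_width: 91.5
finger_force: 0.0
total [-0.0013 -0.      0.0554] n 1 per [-0.0013 -0.      0.0554]
t2.2 pos [445.4 297.1 110.4] rpy [-3.141 -0.     2.151] yaxis deg 33.3 F [0.7 0.2 0.5] w 91.5 gf 0.0 q6 -0.14
```

View pics/pre.png

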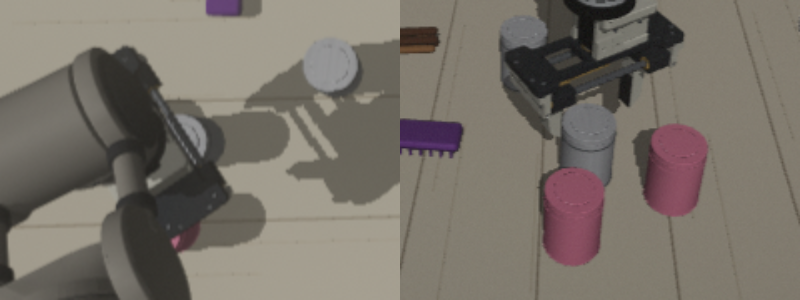

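The gripper straddles the left tin, whose lid is at about (588,125) in the side half. Both pink tins are clear. I'll go down to grasp height and close.

```bash
python3 -m creep '[{"hand":1,"tx":-0.001,"ty":0,"tz":0.015,"spin":0},{"hand":1,"tx":0,"ty":0,"tz":0.015,"spin":0},{"hand":1,"tx":0,"ty":0,"tz":0.015,"spin":0},{"hand":1,"tx":0,"ty":0,"tz":0.01,"spin":0},{"hand":1,"tx":0,"ty":0,"tz":0,"spin":0}]'; python3 -m creep '[{"hand":0.6,"tx":0,"ty":0,"tz":0,"spin":0},{"hand":0.6,"tx":0,"ty":0,"tz":0,"spin":0},{"hand":0.6,"tx":0,"ty":0,"tz":0,"spin":0},{"hand":0.6,"tx":0,"ty":0,"tz":0,"spin":0}]'
```

```text
time: 2.92
tool_pos: [446.6, 294.9, 54.7]
tcp_rot: [-3.14, -0.0, 2.149]
contact_force: [-0.6, 0.1, -0.1]
grip_width: 92.2
finger_force: 0.0
time: 3.42
tool_pos: [447.7, 295.5, 56.2]
tcp_rot: [3.14, 0.0, 2.149]
contact_force: [1.1, 0.4, 1.4]
grip_width: 63.9
finger_force: 30.0
```

```bash
python3 -m creep '[{"hand":0.6,"tx":0,"ty":0,"tz":0,"spin":0},{"hand":0.6,"tx":0,"ty":0,"tz":-0.015,"spin":0},{"hand":0.6,"tx":0,"ty":0,"tz":-0.02,"spin":0},{"hand":0.6,"tx":0,"ty":0,"tz":-0.02,"spin":0},{"hand":0.6,"tx":0,"ty":0,"tz":-0.015,"spin":0}]'; python3 -m creep '[{"hand":0.6,"tx":0,"ty":0,"tz":0,"spin":0},{"hand":0.6,"tx":0,"ty":0,"tz":0,"spin":0},{"hand":0.6,"tx":0,"ty":0,"tz":0,"spin":0},{"hand":0.6,"tx":0,"ty":0,"tz":0,"spin":0}]'; for i in 1 2 3; do python3 -m creep '[{"hand":0.6,"tx":0,"ty":0,"tz":0,"spin":0}]' | grep -E "contact|tool_pos"; done
python3 - <<'E'
from plant import cams
import cv2
c=[cv2.resize(cams.capture("top")["color"][180:330,70:270],(400,300)),cv2.resize(cams.capture("side")["color"][200:380,210:450],(400,300))]
cv2.imwrite("pics/lift1.png",cv2.hconcat(c)[:,:,::-1])
E
```

```text
time: 4.05
tool_pos: [446.6, 295.0, 126.6]
tcp_rot: [-3.141, -0.0, 2.15]
contact_force: [0.4, -0.1, -4.9]
grip_width: 63.8
finger_force: 30.0
time: 4.55
tool_pos: [446.8, 295.0, 125.1]
tcp_rot: [-3.14, -0.0, 2.149]
contact_force: [-0.1, 0.1, -4.1]
grip_width: 63.6
finger_force: 30.0
tool_pos: [447.0, 295.1, 125.4]
contact_force: [-0.6, -0.5, -6.2]
tool_pos: [447.1, 295.2, 125.6]
contact_force: [-0.2, -0.4, -4.6]
tool_pos: [447.1, 295.2, 125.7]
contact_force: [0.2, -0.4, -5.5]
```

View pics/lift1.png

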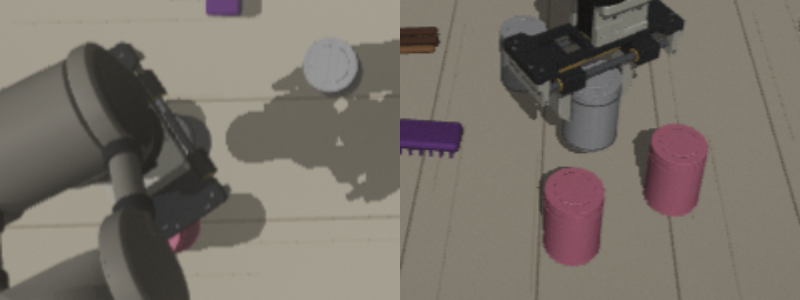

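The left tin hangs upright, well clear of the bench, at about 5 N. I'll lower it in place and release.

```bash
python3 -m creep '[{"hand":0.6,"tx":0,"ty":0,"tz":0.02,"spin":0},{"hand":0.6,"tx":0,"ty":0,"tz":0.02,"spin":0},{"hand":0.6,"tx":0,"ty":0,"tz":0.015,"spin":0},{"hand":0.6,"tx":0,"ty":0,"tz":0.009,"spin":0},{"hand":0.6,"tx":0,"ty":0,"tz":0.003,"spin":0}]'; python3 -m creep '[{"hand":0.6,"tx":0,"ty":0,"tz":0.002,"spin":0},{"hand":0.6,"tx":0,"ty":0,"tz":0,"spin":0},{"hand":0.6,"tx":0,"ty":0,"tz":0,"spin":0}]'
```

```text
time: 5.65
tool_pos: [447.1, 295.2, 58.4]
tcp_rot: [-3.141, -0.0, 2.149]
contact_force: [-0.0, -0.3, -4.7]
grip_width: 63.6
finger_force: 30.0
time: 6.02
tool_pos: [447.3, 295.3, 57.1]
tcp_rot: [3.141, 0.0, 2.149]
contact_force: [-0.4, 0.0, -5.7]
grip_width: 63.7
finger_force: 30.0
```

```bash
for i in 1 2 3; do python3 -m creep '[{"hand":0.6,"tx":0,"ty":0,"tz":0.0006,"spin":0},{"hand":0.6,"tx":0,"ty":0,"tz":0,"spin":0},{"hand":0.6,"tx":0,"ty":0,"tz":0,"spin":0}]' | grep -E "contact|tool_pos";done
```

```text
tool_pos: [447.1, 295.2, 56.2]
contact_force: [-0.6, -0.9, -4.7]
tool_pos: [447.2, 295.2, 56.2]
contact_force: [-2.0, -2.0, 4.8]
tool_pos: [447.2, 295.2, 56.1]
contact_force: [-2.9, -2.9, 10.6]
```

```bash
python3 -m creep '[{"hand":0.6,"tx":0,"ty":0,"tz":-0.0006,"spin":0},{"hand":0.85,"tx":0,"ty":0,"tz":0,"spin":0},{"hand":1,"tx":0,"ty":0,"tz":0,"spin":0},{"hand":1,"tx":0,"ty":0,"tz":0,"spin":0},{"hand":1,"tx":0,"ty":0,"tz":0,"spin":0}]'; python3 -m creep '[{"hand":1,"tx":0,"ty":0,"tz":-0.02,"spin":0},{"hand":1,"tx":0,"ty":0,"tz":-0.03,"spin":0},{"hand":1,"tx":0,"ty":0,"tz":-0.04,"spin":0},{"hand":1,"tx":0,"ty":0,"tz":-0.04,"spin":0},{"hand":1,"tx":0,"ty":0,"tz":-0.01,"spin":0}]';python3 d.py 529 123 190
```

```text
time: 7.78
tool_pos: [447.2, 295.2, 55.4]
tcp_rot: [3.141, -0.0, 2.149]
contact_force: [-0.5, -0.5, 0.5]
grip_width: 91.1
finger_force: 0.0
time: 8.4
tool_pos: [448.2, 295.7, 198.1]
tcp_rot: [3.137, 0.001, 2.15]
contact_force: [0.3, 0.8, 0.5]
grip_width: 91.8
finger_force: 0.0
total [-0.1888 -0.0268  0.0081] n 4 per [-0.0472 -0.0067  0.002 ]
t8.4 pos [448.2 295.7 198.1] rpy [3.137e+00 1.000e-03 2.150e+00] yaxis deg 33.2 F [0.3 0.8 0.5] w 91.8 gf 0.0 q6 -0.14
```

```bash
python3 -m creep '[{"hand":1,"tx":-0.047,"ty":-0.0065,"tz":0,"spin":0},{"hand":1,"tx":-0.047,"ty":-0.0065,"tz":0,"spin":0},{"hand":1,"tx":-0.047,"ty":-0.0065,"tz":0,"spin":0},{"hand":1,"tx":-0.047,"ty":-0.0065,"tz":0.02,"spin":0},{"hand":1,"tx":0,"ty":0,"tz":0.02,"spin":0}]'; python3 -m creep '[{"hand":1,"tx":0,"ty":0,"tz":0.02,"spin":0},{"hand":1,"tx":0,"ty":0,"tz":0.02,"spin":0},{"hand":1,"tx":0,"ty":0,"tz":0,"spin":0}]';python3 d.py 530 123.5 55
python3 - <<'E'
from plant import cams
import cv2
c=[cv2.resize(cams.capture("top")["color"][150:300,120:320],(400,300)),cv2.resize(cams.capture("side")["color"][160:370,170:450],(400,300))]
cv2.imwrite("pics/pre2.png",cv2.hconcat(c)[:,:,::-1])
E
```

```text
time: 9.02
tool_pos: [529.0, 120.6, 154.0]
tcp_rot: [-3.141, 0.0, 2.145]
contact_force: [-1.1, 0.1, -0.3]
grip_width: 91.5
finger_force: 0.0
time: 9.4
tool_pos: [526.6, 123.4, 113.3]
tcp_rot: [-3.137, -0.002, 2.149]
contact_force: [-1.3, 0.4, 0.8]
grip_width: 91.9
finger_force: 0.0
total [-0.0019  0.0032  0.0583] n 1 per [-0.0019  0.0032  0.0583]
t9.4 pos [526.6 123.4 113.3] rpy [-3.137e+00 -2.000e-03  2.149e+00] yaxis deg 33.1 F [-1.3  0.4  0.8] w 91.9 gf 0.0 q6 -0.49
```

View pics/pre2.png

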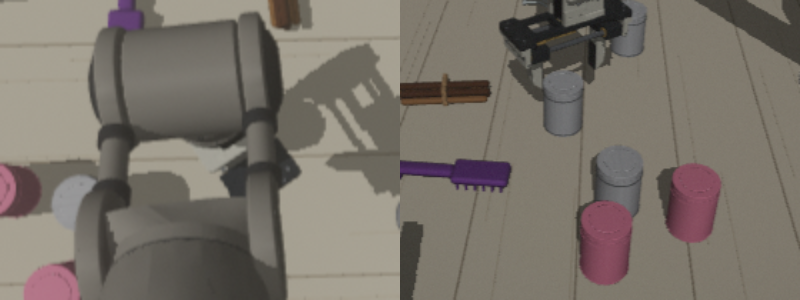

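The left tin is standing in its place again, at (618,180) in the side half. The gripper is over the middle tin at (563,100).

```bash
python3 -m creep '[{"hand":1,"tx":-0.002,"ty":0.003,"tz":0.015,"spin":0},{"hand":1,"tx":0,"ty":0,"tz":0.015,"spin":0},{"hand":1,"tx":0,"ty":0,"tz":0.015,"spin":0},{"hand":1,"tx":0,"ty":0,"tz":0.012,"spin":0},{"hand":1,"tx":0,"ty":0,"tz":0,"spin":0}]'; python3 -m creep '[{"hand":0.6,"tx":0,"ty":0,"tz":0,"spin":0},{"hand":0.6,"tx":0,"ty":0,"tz":0,"spin":0},{"hand":0.6,"tx":0,"ty":0,"tz":0,"spin":0},{"hand":0.6,"tx":0,"ty":0,"tz":0,"spin":0},{"hand":0.6,"tx":0,"ty":0,"tz":0,"spin":0}]'
```

```text
time: 10.12
tool_pos: [531.0, 123.5, 57.3]
tcp_rot: [-3.14, -0.001, 2.149]
contact_force: [0.2, 0.7, 0.3]
grip_width: 91.7
finger_force: 0.0
time: 10.75
tool_pos: [532.2, 123.6, 59.0]
tcp_rot: [3.14, 0.001, 2.15]
contact_force: [0.4, 0.1, 2.6]
grip_width: 63.9
finger_force: 30.0
```

```bash
python3 -m creep '[{"hand":0.6,"tx":0,"ty":0,"tz":-0.015,"spin":0},{"hand":0.6,"tx":0,"ty":0,"tz":-0.02,"spin":0},{"hand":0.6,"tx":0,"ty":0,"tz":-0.02,"spin":0},{"hand":0.6,"tx":0,"ty":0,"tz":-0.015,"spin":0}]'; python3 -m creep '[{"hand":0.6,"tx":0,"ty":0,"tz":0,"spin":0},{"hand":0.6,"tx":0,"ty":0,"tz":0,"spin":0},{"hand":0.6,"tx":0,"ty":0,"tz":0,"spin":0},{"hand":0.6,"tx":0,"ty":0,"tz":0,"spin":0}]'; for i in 1 2 3 4; do python3 -m creep '[{"hand":0.6,"tx":0,"ty":0,"tz":0,"spin":0}]' | grep -E "contact|tool_pos"; done
```

```text
time: 11.25
tool_pos: [531.7, 123.5, 129.8]
tcp_rot: [3.141, 0.0, 2.149]
contact_force: [-0.2, 0.4, -3.5]
grip_width: 64.3
finger_force: 30.0
time: 11.75
tool_pos: [531.5, 123.5, 127.9]
tcp_rot: [-3.141, -0.001, 2.149]
contact_force: [-0.6, 0.1, -2.3]
grip_width: 63.9
finger_force: 30.0
tool_pos: [531.6, 123.5, 128.2]
contact_force: [0.3, -0.4, -2.5]
tool_pos: [531.7, 123.5, 128.4]
contact_force: [0.4, 0.1, -2.5]
tool_pos: [531.8, 123.6, 128.5]
contact_force: [-0.5, -0.1, -2.7]
tool_pos: [531.7, 123.6, 128.5]
contact_force: [-0.5, -0.7, -3.2]
```

Middle weighs about 2.7 N, against 5 N for the left. I'll put it back.

```bash
python3 -m creep '[{"hand":0.6,"tx":0,"ty":0,"tz":0.02,"spin":0},{"hand":0.6,"tx":0,"ty":0,"tz":0.02,"spin":0},{"hand":0.6,"tx":0,"ty":0,"tz":0.015,"spin":0},{"hand":0.6,"tx":0,"ty":0,"tz":0.009,"spin":0},{"hand":0.6,"tx":0,"ty":0,"tz":0.004,"spin":0}]' | grep -E "contact|tool_pos";  for i in 1 2 3; do python3 -m creep '[{"hand":0.6,"tx":0,"ty":0,"tz":0.0007,"spin":0},{"hand":0.6,"tx":0,"ty":0,"tz":0,"spin":0},{"hand":0.6,"tx":0,"ty":0,"tz":0,"spin":0}]' | grep -E "contact|tool_pos";done
```

```text
tool_pos: [531.8, 123.6, 60.2]
contact_force: [0.1, -0.3, -3.1]
tool_pos: [532.0, 123.6, 60.3]
contact_force: [0.6, -0.3, -3.2]
tool_pos: [531.8, 123.6, 59.1]
contact_force: [-0.1, 0.3, -2.7]
tool_pos: [531.8, 123.6, 59.0]
contact_force: [-2.9, -0.2, 5.6]
```

```bash
python3 -m creep '[{"hand":0.6,"tx":0,"ty":0,"tz":-0.0004,"spin":0},{"hand":0.85,"tx":0,"ty":0,"tz":0,"spin":0},{"hand":1,"tx":0,"ty":0,"tz":0,"spin":0},{"hand":1,"tx":0,"ty":0,"tz":0,"spin":0},{"hand":1,"tx":0,"ty":0,"tz":0,"spin":0}]'; python3 -m creep '[{"hand":1,"tx":0,"ty":0,"tz":-0.02,"spin":0},{"hand":1,"tx":0,"ty":0,"tz":-0.03,"spin":0},{"hand":1,"tx":0,"ty":0,"tz":-0.04,"spin":0},{"hand":1,"tx":0,"ty":0,"tz":-0.04,"spin":0},{"hand":1,"tx":0,"ty":0,"tz":-0.01,"spin":0}]';python3 d.py 420.5 -103 190
```

```text
time: 14.62
tool_pos: [531.8, 123.6, 58.7]
tcp_rot: [3.142, -0.0, 2.149]
contact_force: [0.7, 0.5, 0.3]
grip_width: 91.7
finger_force: 0.0
time: 15.25
tool_pos: [532.9, 123.7, 201.5]
tcp_rot: [3.137, 0.002, 2.15]
contact_force: [0.5, 0.8, 0.5]
grip_width: 91.6
finger_force: 0.0
total [-0.1283 -0.2181  0.0108] n 4 per [-0.0321 -0.0545  0.0027]
t15.2 pos [532.9 123.7 201.5] rpy [3.137e+00 2.000e-03 2.150e+00] yaxis deg 33.2 F [0.5 0.8 0.5] w 91.6 gf 0.0 q6 -0.49
```

```bash
python3 -m creep '[{"hand":1,"tx":-0.032,"ty":-0.0545,"tz":0,"spin":0},{"hand":1,"tx":-0.032,"ty":-0.0545,"tz":0,"spin":0},{"hand":1,"tx":-0.032,"ty":-0.0545,"tz":0,"spin":0},{"hand":1,"tx":-0.032,"ty":-0.0545,"tz":0.02,"spin":0},{"hand":1,"tx":0,"ty":0,"tz":0.02,"spin":0}]'; python3 -m creep '[{"hand":1,"tx":0,"ty":0,"tz":0.02,"spin":0},{"hand":1,"tx":0,"ty":0,"tz":0.02,"spin":0},{"hand":1,"tx":0,"ty":0,"tz":0,"spin":0}]';python3 d.py 420.5 -103 56
python3 - <<'E'
from plant import cams
import cv2
c=[cv2.resize(cams.capture("top")["color"][150:300,120:320],(400,300)),cv2.resize(cams.capture("side")["color"][100:310,220:500],(400,300))]
cv2.imwrite("pics/pre3.png",cv2.hconcat(c)[:,:,::-1])
E
```

```text
time: 15.88
tool_pos: [419.9, -100.8, 159.0]
tcp_rot: [-3.141, -0.0, 2.143]
contact_force: [-0.9, 0.5, 0.6]
grip_width: 91.7
finger_force: 0.0
time: 16.25
tool_pos: [420.4, -97.2, 118.3]
tcp_rot: [-3.139, -0.004, 2.149]
contact_force: [0.2, 0.0, 0.1]
grip_width: 91.7
finger_force: 0.0
total [-0.0051 -0.0029  0.0623] n 2 per [-0.0026 -0.0015  0.0311]
t16.2 pos [420.4 -97.2 118.3] rpy [-3.139 -0.004  2.149] yaxis deg 33.1 F [0.2 0.  0.1] w 91.7 gf 0.0 q6 -0.98
```

View pics/pre3.png

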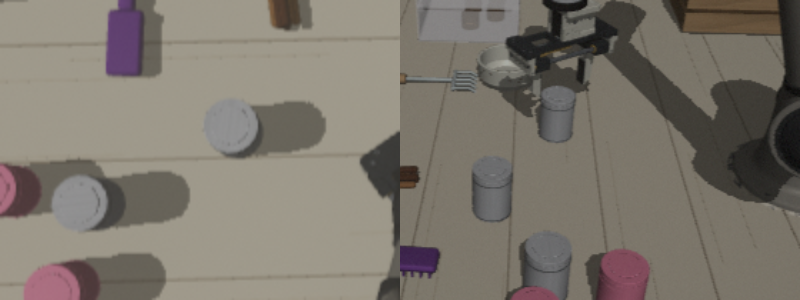

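The left lid is at (160,251) and the middle at (235,213) in top-image pixels, so both are back where they stood. The gripper is over the right tin.

```bash
python3 -m creep '[{"hand":1,"tx":-0.005,"ty":-0.003,"tz":0.015,"spin":0},{"hand":1,"tx":0,"ty":0,"tz":0.015,"spin":0},{"hand":1,"tx":0,"ty":0,"tz":0.015,"spin":0},{"hand":1,"tx":0,"ty":0,"tz":0.015,"spin":0},{"hand":1,"tx":0,"ty":0,"tz":0,"spin":0}]'; python3 -m creep '[{"hand":0.6,"tx":0,"ty":0,"tz":0,"spin":0},{"hand":0.6,"tx":0,"ty":0,"tz":0,"spin":0},{"hand":0.6,"tx":0,"ty":0,"tz":0,"spin":0},{"hand":0.6,"tx":0,"ty":0,"tz":0,"spin":0},{"hand":0.6,"tx":0,"ty":0,"tz":0,"spin":0}]'
```

```text
time: 16.98
tool_pos: [421.9, -103.4, 59.9]
tcp_rot: [-3.141, -0.001, 2.15]
contact_force: [0.3, 0.5, 0.8]
grip_width: 91.8
finger_force: 0.0
time: 17.6
tool_pos: [422.0, -103.7, 60.4]
tcp_rot: [3.141, 0.0, 2.149]
contact_force: [-1.8, -0.9, 6.9]
grip_width: 64.3
finger_force: 30.0
```

```bash
python3 -m creep '[{"hand":0.6,"tx":0,"ty":0,"tz":-0.015,"spin":0},{"hand":0.6,"tx":0,"ty":0,"tz":-0.02,"spin":0},{"hand":0.6,"tx":0,"ty":0,"tz":-0.02,"spin":0},{"hand":0.6,"tx":0,"ty":0,"tz":-0.015,"spin":0}]'; python3 -m creep '[{"hand":0.6,"tx":0,"ty":0,"tz":0,"spin":0},{"hand":0.6,"tx":0,"ty":0,"tz":0,"spin":0},{"hand":0.6,"tx":0,"ty":0,"tz":0,"spin":0},{"hand":0.6,"tx":0,"ty":0,"tz":0,"spin":0}]'; for i in 1 2 3 4; do python3 -m creep '[{"hand":0.6,"tx":0,"ty":0,"tz":0,"spin":0}]' | grep -E "contact|tool_pos"; done
```

```text
time: 18.1
tool_pos: [421.9, -103.4, 130.4]
tcp_rot: [3.141, -0.0, 2.149]
contact_force: [0.6, 0.2, -3.9]
grip_width: 64.3
finger_force: 30.0
time: 18.6
tool_pos: [421.7, -103.4, 129.4]
tcp_rot: [-3.141, -0.001, 2.149]
contact_force: [-0.4, 0.2, -2.9]
grip_width: 64.1
finger_force: 30.0
tool_pos: [421.9, -103.5, 129.7]
contact_force: [0.9, 0.1, -2.5]
tool_pos: [422.0, -103.5, 129.8]
contact_force: [0.4, 1.4, -2.0]
tool_pos: [422.0, -103.5, 129.9]
contact_force: [0.2, -0.2, -2.5]
tool_pos: [422.0, -103.5, 130.0]
contact_force: [0.0, 0.7, -2.7]
```

The right tin is about 2.5 N, so the left one is heaviest. I'll put the right one back.

```bash
python3 -m creep '[{"hand":0.6,"tx":0,"ty":0,"tz":0.02,"spin":0},{"hand":0.6,"tx":0,"ty":0,"tz":0.02,"spin":0},{"hand":0.6,"tx":0,"ty":0,"tz":0.015,"spin":0},{"hand":0.6,"tx":0,"ty":0,"tz":0.009,"spin":0},{"hand":0.6,"tx":0,"ty":0,"tz":0.004,"spin":0}]' | grep -E "contact|tool_pos";  for i in 1 2 3; do python3 -m creep '[{"hand":0.6,"tx":0,"ty":0,"tz":0.0007,"spin":0},{"hand":0.6,"tx":0,"ty":0,"tz":0,"spin":0},{"hand":0.6,"tx":0,"ty":0,"tz":0,"spin":0}]' | grep -E "contact|tool_pos";done
```

```text
tool_pos: [422.0, -103.5, 61.7]
contact_force: [-0.4, 0.2, -3.3]
tool_pos: [422.3, -103.6, 61.6]
contact_force: [-0.0, 0.0, -2.4]
tool_pos: [422.0, -103.5, 60.6]
contact_force: [0.0, -0.0, -2.6]
tool_pos: [422.1, -103.5, 60.4]
contact_force: [-1.7, 0.0, 4.8]
```

```bash
python3 -m creep '[{"hand":0.6,"tx":0,"ty":0,"tz":-0.0004,"spin":0},{"hand":0.85,"tx":0,"ty":0,"tz":0,"spin":0},{"hand":1,"tx":0,"ty":0,"tz":0,"spin":0},{"hand":1,"tx":0,"ty":0,"tz":0,"spin":0},{"hand":1,"tx":0,"ty":0,"tz":0,"spin":0}]'; python3 -m creep '[{"hand":1,"tx":0,"ty":0,"tz":-0.02,"spin":0},{"hand":1,"tx":0,"ty":0,"tz":-0.03,"spin":0},{"hand":1,"tx":0,"ty":0,"tz":-0.04,"spin":0},{"hand":1,"tx":0,"ty":0,"tz":-0.04,"spin":0},{"hand":1,"tx":0,"ty":0,"tz":-0.01,"spin":0}]';python3 d.py 447 295.5 200
```

```text
time: 21.48
tool_pos: [422.0, -103.6, 60.2]
tcp_rot: [3.141, -0.0, 2.149]
contact_force: [0.1, -0.6, -0.6]
grip_width: 91.5
finger_force: 0.0
time: 22.1
tool_pos: [423.0, -104.0, 202.5]
tcp_rot: [3.139, 0.004, 2.149]
contact_force: [0.7, 0.3, -0.6]
grip_width: 91.9
finger_force: 0.0
total [0.3213 0.2385 0.0019] n 6 per [0.0536 0.0398 0.0003]
t22.1 pos [ 423.  -104.   202.5] rpy [3.139 0.004 2.149] yaxis deg 33.2 F [ 0.7  0.3 -0.6] w 91.9 gf 0.0 q6 -1.0
```

```bash
python3 -m creep '[{"hand":1,"tx":0.046,"ty":0.034,"tz":0,"spin":0},{"hand":1,"tx":0.046,"ty":0.034,"tz":0,"spin":0},{"hand":1,"tx":0.046,"ty":0.034,"tz":0,"spin":0},{"hand":1,"tx":0.046,"ty":0.034,"tz":0,"spin":0},{"hand":1,"tx":0.046,"ty":0.034,"tz":0,"spin":0}]'; python3 -m creep '[{"hand":1,"tx":0.046,"ty":0.034,"tz":0,"spin":0},{"hand":1,"tx":0.045,"ty":0.034,"tz":0,"spin":0},{"hand":1,"tx":0,"ty":0,"tz":0.02,"spin":0},{"hand":1,"tx":0,"ty":0,"tz":0.02,"spin":0},{"hand":1,"tx":0,"ty":0,"tz":0,"spin":0}]';python3 d.py 447 295.5 57
```

```text
time: 22.72
tool_pos: [438.0, 183.7, 199.3]
tcp_rot: [-3.14, -0.0, 2.149]
contact_force: [1.0, -0.1, -0.6]
grip_width: 92.1
finger_force: 0.0
time: 23.35
tool_pos: [444.3, 294.9, 157.9]
tcp_rot: [-3.136, -0.001, 2.15]
contact_force: [-0.4, -0.4, -0.7]
grip_width: 91.9
finger_force: 0.0
total [-0.001   0.0032  0.1009] n 2 per [-0.0005  0.0016  0.0504]
t23.4 pos [444.3 294.9 157.9] rpy [-3.136e+00 -1.000e-03  2.150e+00] yaxis deg 33.2 F [-0.4 -0.4 -0.7] w 91.9 gf 0.0 q6 -0.14
```

```bash
python3 -m creep '[{"hand":1,"tx":-0.001,"ty":0.002,"tz":0.025,"spin":0},{"hand":1,"tx":0,"ty":0,"tz":0.02,"spin":0},{"hand":1,"tx":0,"ty":0,"tz":0,"spin":0}]';python3 d.py 447 295.3 56;  python3 -m creep '[{"hand":1,"tx":0,"ty":0,"tz":0.015,"spin":0},{"hand":1,"tx":0,"ty":0,"tz":0.015,"spin":0},{"hand":1,"tx":0,"ty":0,"tz":0.015,"spin":0},{"hand":1,"tx":0,"ty":0,"tz":0.01,"spin":0},{"hand":1,"tx":0,"ty":0,"tz":0,"spin":0}]'
```

```text
time: 23.72
tool_pos: [447.3, 295.1, 114.5]
tcp_rot: [-3.139, -0.0, 2.149]
contact_force: [-0.4, -0.7, 1.1]
grip_width: 92.1
finger_force: 0.0
total [ 0.0003 -0.      0.0585] n 1 per [ 0.0003 -0.      0.0585]
t23.7 pos [447.3 295.1 114.5] rpy [-3.139 -0.     2.149] yaxis deg 33.1 F [-0.4 -0.7  1.1] w 92.1 gf 0.0 q6 -0.14
time: 24.35
tool_pos: [447.4, 295.4, 59.3]
tcp_rot: [-3.14, -0.0, 2.149]
contact_force: [0.0, 0.3, -0.0]
grip_width: 92.0
finger_force: 0.0
```

Grip and lift high enough to clear the other tins (tin bottom at about 165 mm).

```bash
python3 -m creep '[{"hand":0.6,"tx":0,"ty":0,"tz":0.002,"spin":0},{"hand":0.6,"tx":0,"ty":0,"tz":0,"spin":0},{"hand":0.6,"tx":0,"ty":0,"tz":0,"spin":0},{"hand":0.6,"tx":0,"ty":0,"tz":0,"spin":0},{"hand":0.6,"tx":0,"ty":0,"tz":0,"spin":0}]'; python3 -m creep '[{"hand":0.6,"tx":0,"ty":0,"tz":-0.015,"spin":0},{"hand":0.6,"tx":0,"ty":0,"tz":-0.03,"spin":0},{"hand":0.6,"tx":0,"ty":0,"tz":-0.03,"spin":0},{"hand":0.6,"tx":0,"ty":0,"tz":-0.03,"spin":0},{"hand":0.6,"tx":0,"ty":0,"tz":-0.03,"spin":0}]';python3 -m creep '[{"hand":0.6,"tx":0,"ty":0,"tz":-0.02,"spin":0},{"hand":0.6,"tx":0,"ty":0,"tz":-0.01,"spin":0},{"hand":0.6,"tx":0,"ty":0,"tz":0,"spin":0}]'; python3 d.py 519 -303 220
python3 - <<'E'
from h import *
from plant import cams
c=cams.capture("top");print(ray(c,(413.9,215.3),55))
E
```

```text
time: 24.98
tool_pos: [447.7, 295.5, 58.6]
tcp_rot: [-3.141, -0.0, 2.15]
contact_force: [-2.1, -1.0, 4.3]
grip_width: 63.6
finger_force: 30.0
time: 25.6
tool_pos: [447.7, 295.5, 194.5]
tcp_rot: [-3.141, -0.0, 2.149]
contact_force: [-0.1, 0.0, -4.8]
grip_width: 63.5
finger_force: 30.0
time: 25.98
tool_pos: [448.0, 295.6, 223.6]
tcp_rot: [3.141, 0.0, 2.149]
contact_force: [0.1, 0.4, -5.9]
grip_width: 63.7
finger_force: 30.0
total [-0.54   -0.2679  0.0034] n 10 per [-0.054  -0.0268  0.0003]
t26.0 pos [448.  295.6 223.6] rpy [3.141 0.    2.149] yaxis deg 33.2 F [ 0.1  0.4 -5.9] w 63.7 gf 29.999054074287415 q6 -0.14
[ 517.53181995 -304.04209834   55.        ]
```

```bash
python3 -m creep '[{"hand":0.6,"tx":-0.015,"ty":-0.0075,"tz":0,"spin":0},{"hand":0.6,"tx":-0.03,"ty":-0.015,"tz":0,"spin":0},{"hand":0.6,"tx":-0.04,"ty":-0.02,"tz":0,"spin":0},{"hand":0.6,"tx":-0.04,"ty":-0.02,"tz":0,"spin":0},{"hand":0.6,"tx":-0.04,"ty":-0.02,"tz":0,"spin":0}]'|grep tool_pos; python3 -m creep '[{"hand":0.6,"tx":-0.04,"ty":-0.02,"tz":0,"spin":0},{"hand":0.6,"tx":-0.04,"ty":-0.02,"tz":0,"spin":0},{"hand":0.6,"tx":-0.04,"ty":-0.02,"tz":0,"spin":0},{"hand":0.6,"tx":-0.04,"ty":-0.02,"tz":0,"spin":0},{"hand":0.6,"tx":-0.04,"ty":-0.02,"tz":0,"spin":0}]'|grep tool_pos;  python3 -m creep '[{"hand":0.6,"tx":-0.04,"ty":-0.02,"tz":0,"spin":0},{"hand":0.6,"tx":-0.04,"ty":-0.02,"tz":0,"spin":0},{"hand":0.6,"tx":-0.035,"ty":-0.017,"tz":0,"spin":0},{"hand":0.6,"tx":-0.02,"ty":-0.01,"tz":0,"spin":0},{"hand":0.6,"tx":-0.01,"ty":-0.005,"tz":0,"spin":0}]'; python3 -m creep '[{"hand":0.6,"tx":0,"ty":0,"tz":0,"spin":0},{"hand":0.6,"tx":0,"ty":0,"tz":0,"spin":0},{"hand":0.6,"tx":0,"ty":0,"tz":0,"spin":0}]'|grep tool_pos; python3 d.py 518 -304 190
```

```text
tool_pos: [468.6, 110.1, 222.5]
tool_pos: [493.9, -111.9, 222.5]
time: 27.9
tool_pos: [513.2, -271.4, 222.5]
tcp_rot: [-3.141, -0.002, 2.148]
contact_force: [-0.3, 0.9, -5.8]
grip_width: 63.9
finger_force: 30.0
tool_pos: [513.9, -269.5, 223.4]
total [-0.0311 -0.0155  0.0334] n 1 per [-0.0311 -0.0155  0.0334]
t28.3 pos [ 513.9 -269.5  223.4] rpy [ 3.141 -0.     2.151] yaxis deg 33.2 F [-0.2 -0.2 -4.2] w 63.5 gf 29.999152435921133 q6 -1.2
```

```bash
python3 -m creep '[{"hand":0.6,"tx":-0.01,"ty":-0.005,"tz":0.008,"spin":0},{"hand":0.6,"tx":-0.014,"ty":-0.007,"tz":0.016,"spin":0},{"hand":0.6,"tx":-0.007,"ty":-0.0035,"tz":0.01,"spin":0},{"hand":0.6,"tx":0,"ty":0,"tz":0,"spin":0},{"hand":0.6,"tx":0,"ty":0,"tz":0,"spin":0}]'|grep tool_pos; python3 -m creep '[{"hand":0.6,"tx":0,"ty":0,"tz":0,"spin":0},{"hand":0.6,"tx":0,"ty":0,"tz":0,"spin":0},{"hand":0.6,"tx":0,"ty":0,"tz":0,"spin":0},{"hand":0.6,"tx":0,"ty":0,"tz":0,"spin":0}]'|grep tool_pos; python3 d.py 518 -304 190
python3 - <<'E'
from plant import cams
import cv2
c=[cv2.resize(cams.capture(n)["color"],(400,300)) for n in("top","side")]
cv2.imwrite("pics/end.png",cv2.hconcat(c)[:,:,::-1])
E
```

```text
tool_pos: [517.8, -305.0, 189.2]
tool_pos: [517.8, -304.9, 189.4]
total [ 0.0006  0.0006 -0.0006] n 1 per [ 0.0006  0.0006 -0.0006]
t29.4 pos [ 517.8 -304.9  189.4] rpy [3.141 0.    2.15 ] yaxis deg 33.2 F [-0.6 -0.4 -6.1] w 63.7 gf 29.999175053089857 q6 -1.24
```

View pics/end.png

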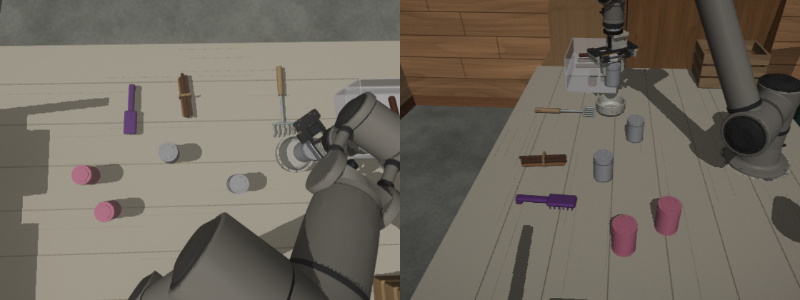

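The held tin is upright above the bowl, at (612,78) over (610,105) in the side half. The other two tins, the brush, twigs and rake are all in their places.

```bash
python3 -c "
from plant import close_job
print(close_job())"
```

```text
the job is handed in; nothing more can be done
None
```

The left tin was the heaviest, at about 5 N against about 2.7 N (middle) and 2.5 N (right); I handed the job in at about 29 s with it held still and upright over the middle of the bowl, well clear of the rim, and the other two standing back in their places.

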